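# Pass a rack of herb vials through the gated chute

## Task

Press down the long lever beside the chute with one fingertip so that the hinged gate swings up, and keep it held open while another fingertip pushes the vial rack by its upright end plate along the chute, under the gate, until its front is fully home against the end stop; then let the gate fall shut behind the vials. The gate must not touch the rack, which is only pushed along the floor of the chute, never lifted or tipped. Leave the jars, the loose lid and the pruners where they are.

Things in the scene. Friction and masses are not known exactly. Their poses are not given: they have to be found in the camera images.
- chute: Fixed chute, white base, aluminium walls. y: push direction along the chute; x: across, towards the lever side; z up. Origin: on the table, on the centre line, in the gate flap's plane. Base plate 10 mm thick (chute floor z = 10), y = -285 to 103, x = -40 to 78 mm. Inside width 58 mm, walls 6 mm thick, tops at z = 36 mm. End stop 24 mm high, face at y = 95 mm.
- chute_stop (a point): Middle of the end stop's face, at floor height: chute coordinates (0, 95, 10) mm.
- hinge (a point): Point on the gate's hinge axle in the flap's plane: chute coordinates (39, 0, 56) mm. The axle (3 mm radius) runs along chute y from -284 to 22 mm, just outside the lever-side wall, on 8 mm wide posts at y = -280, -18 and 18 mm. Axes as the chute's.
- gate (a joint): Angle of gate and lever, rad: 0 shut (flap across the chute); grows as the lever is pressed down and the flap swings up; hard stop at 1.35. The rack clears the flap from 0.85 on. Spring and weight shut it whenever it is let go; holding it takes 1 to 6 N on the lever.
- flap (a point): Middle of the gate's dark steel flap, at most 6 mm thick along the chute, 52 mm wide. Shut, this point is at chute (1, 0, 46) mm, lower edge at z = 32 mm, top 60 mm above the table. Raised, it stands up to 125 mm above the table over the lever side, always at chute y = -3 to 3 mm. Shut, it stops the vials but lets the rack's tail pass under.
- lever_edge (a point): Middle of the lever's outer long edge (chute y = -147 mm). Lever: flat dark steel plate 4 mm thick, one piece with the flap: chute y = -270 to -25 mm, reaching 2 to 36 mm from the axle, outward, away from the chute. Gate shut, it slopes up outward by 0.61 rad (outer edge z = 77 mm); it turns down by the gate angle: at 1.2 its top is at z = 52 mm 10 mm out and z = 45 mm 20 mm out. Press anywhere; a fingertip may slide along it.
- rack: Loose wooden rack, 0.2 to 0.35 kg, in the chute before the gate. Origin: under the centre of the vial block; axes as the chute's. Block 54 wide, 80 long (y = -40 to 40), 14 mm high, six vials to 36 mm. Behind it a flat tail 20 wide, 8 mm high, then an upright end plate 50 wide, 62 high, y = -131 to -125 mm. When home the gate shuts over the tail, end plate still before the gate.
- rack_push (a point): On the rear face of the rack's end plate, on its centre line, 50 mm above the underside (60 mm above the table; the plate's top is 12 mm higher). Push here towards chute +y. When the rack is home it is at chute y = -76 mm.
- rack_nose (a point): Bottom of the rack's front face, centre: 40 mm ahead of the rack's origin. It meets chute_stop when home.
- jar: Bystander: glass jar of yellow herbs, 80 mm across, 115 mm high, origin at its underside.
- small_jar: Bystander: small glass jar, 60 mm across, 80 mm high, origin at its underside.
- jar_lid: Bystander: flat white lid, 90 mm across, 12 mm high, origin at its underside.
- pruners: Bystander: garden pruners lying flat, 170 mm long, 18 mm high, origin under the pivot.

How it is judged:
By the outcome, as a careful person would: the job done as asked, in the order asked, and still so for the second after the job is handed in, with the robot touching nothing.
It also fails if it takes over 48 s, if anything falls off the work surface, if the arm or the gripper's body presses on something with over 40 N, if the wrist force passes 120 N, or if a joint passes its speed limit or range.

## Robot

A 6-joint arm with a two-finger parallel gripper is mounted at the origin on the work surface. World frame = base frame: x ahead of the robot, y to its left, z up, the work surface at z = 0. Lengths are in m, angles in degrees, forces in N, time in s.
With the tool pointing down it reaches from about 0.275 to 0.725 m from the base axis. Payload 15.9 kg.
Tool frame: the origin (TCP) lies between the finger pads; the fingertips stand 11 mm ahead of it and the grasp point (between the pads) lies 8 mm behind it (env.tip_reach is the distance from the TCP to the fingertips, in m); z points along the fingers, x is the direction in which the jaws open and shut, and the axes are right-handed (so a half turn about z gives the same grasp; the last joint's range is limited). The gripper opens to 85 mm and grips with 20 to 120 N. Pads are 22 mm wide; open, the fingers measure 114 mm over their backs; the gripper's body (76 mm by 85 mm) begins 54 mm behind the grasp point. The pads swing forward as they close: fully open they stand 13 mm farther back than shut.
Start: joints at [-72.479, 12.198, -1.971, 75.831, 0, 90], TCP at [0.151, -0.477, 0.242] pointing down, gripper open.
Joint ranges: [-170.91, 170.91], [-42.67, 98.43], [-65.05, 77.54], [-120.47, 116.71], [-90, 82.35], [-180, 180]. Speed limits (degrees/s): [108.29, 108.29, 136.94, 147.25, 180, 180].

## Interface

Orientations are given as a 3x3 rotation matrix whose columns are the frame's x, y, z axes.
In Python, from plant import sensors, vision, env gives the robot as it stands. The module is installed in compiled form; this text tells all that it offers.
- The arm moves only by the tool step_arm, never from a script. Its argument "plan" is a list of rows, each an object of numbers: "x", "y", "z": the shift along the world's x, y, z in mm; "yaw": the turn about the world's z in degrees; "claw": the finger opening in mm, from 0 to 85.4. A call has 1 to 20 rows; each row is the pose to reach, as a shift and turn from the pose measured when the call began; what a row does not reach only later rows make up. A row lasts 1/8 s, in which the tool goes at most 62.5 mm and 10.7 degrees, less where a joint would pass 70% of its speed; a pose out of reach is approached as far as the arm can. A call with a gripper value outside its range is refused whole. The fingers move at their own pace and stop on an object; "squeeze" is the grip in N (left out, the last holds). Time passes only in rows, so rows that repeat a pose let the fingers close. It gives the time, the measured TCP pose, the force and the opening at its end, in the units of the state.
- sensors.read_state(): the state, without advancing time (a new reading comes with each control period).
- vision.snapshot(name): name is "scene" or "top"; returns a dict with "image" (384x512x3 uint8, blue, green, red), "depth" (384x512 float32, m along the optical axis (not along the pixel's ray), 0 where there is no reading), "fov_y" (degrees; the focal length in pixels is half the picture's height over the tangent of half this angle, whatever the lens; pixels are square), "cx", "cy" (the principal point, pixels), "R" (3x3) and "t" (3): a world point X has camera coordinates R X + t. Camera axes: x right, y down, z forward; pixel columns grow to the right and rows downward; lengths in m; the calibration is good to about 2 mm. A picture is of the moment at which its call begins.
- env.sign_off(): hands the job in, once; it reports no verdict.
The state is a dict: "time": time; "joint_pos": joint angles; "joint_velocities": joint speeds; "joint_efforts": joint torques, N m; "position": TCP position; "ee_rot": TCP orientation; "contact_force": force on the tool from outside, world axes, zero at the start; "torque": the same for the moment, N m; "opening": finger opening in m.
Only numpy, scipy, OpenCV 4.12 (cv2) and the standard library are available. Lean on these libraries where they do the work, as an engineer would, in place of code of your own. Each camera call takes 0.05 s, during which the arm holds its last target. There are 200 camera calls.

## Working session

There is one attempt and no reset: what is moved stays moved. The work goes in short steps, Python scripts to look and compute and a tool call to move; the robot and the scene stay as the last step left them, time stands still between calls to the robot, and variables do not carry over. Pictures are saved under pics/ and viewed, about 8 in all and at most 12, crops included, and the job is handed in when it is done.

Besides the shell and the picture viewer there is one more tool, called after ">>>" in YAML: its name, and indented under it one key for each argument. step_arm: Moves the arm, as the interface text tells. Its arguments: {"type":"object","properties":{"plan":{"type":"array","items":{"type":"object","properties":{"x":{"type":"number"},"y":{"type":"number"},"z":{"type":"number"},"yaw":{"type":"number"},"claw":{"type":"number"}}}},"squeeze":{"type":"number"}},"required":["plan"]}

```bash
mkdir -p pics; cat > h.py <<'E'
from plant import sensors, vision, env
import numpy as np, cv2
def snap(n,f):
    s=vision.snapshot(n); cv2.imwrite('pics/'+f+'.png',s['image']); np.savez('pics/'+f,**{k:v for k,v in s.items()}); return s
def px2w(s,u,v,d=None,z=None):
    f=s['image'].shape[0]/2/np.tan(np.radians(float(s['fov_y'])/2))
    r=np.array([(u-s['cx'])/f,(v-s['cy'])/f,1.]); R=np.array(s['R']);t=np.array(s['t'])
    o=-R.T@t; w=R.T@r
    if z is not None: return o+w*(z-o[2])/w[2]
    if d is None: d=s['depth'][int(round(v)),int(round(u))]
    return o+w*d
def w2px(s,X):
    f=s['image'].shape[0]/2/np.tan(np.radians(float(s['fov_y'])/2))
    c=np.array(s['R'])@np.array(X)+np.array(s['t']); return c[0]/c[2]*f+s['cx'],c[1]/c[2]*f+s['cy']
E
python3 - <<'E'
from h import *
a=snap('scene','s0');b=snap('top','t0')
st=sensors.read_state();print(st['time'],st['position'],st['ee_rot'],st['contact_force'],st['opening'],env.tip_reach)
for s in(a,b):print(-np.array(s['R']).T@s['t'],s['fov_y'],s['R'][2])
E
```

```text
0.1 [ 0.15044412 -0.47651401  0.24189783] [[ 3.01056562e-01 -9.53606237e-01 -3.01496486e-04]
 [-9.53605785e-01 -3.01056713e-01  9.28782283e-04]
 [-9.76460120e-04  7.89279247e-06 -9.99999523e-01]] [-0.13259633 -1.20190127  0.01414021] 0.08533470126540758 0.011
[0.86676096 0.61855635 0.91950749] 52.56233898322732 [-0.25107079 -0.54723907 -0.7984315 ]
[0.39810573 0.0329597  1.48739424] 47.56506192398706 [ 0.135427   -0.00603845 -0.99076893]
```

View pics/s0.png

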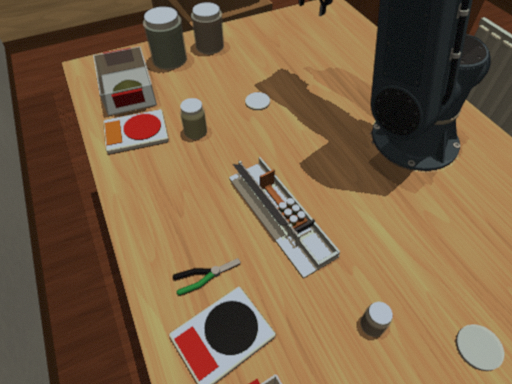

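View pics/t0.png

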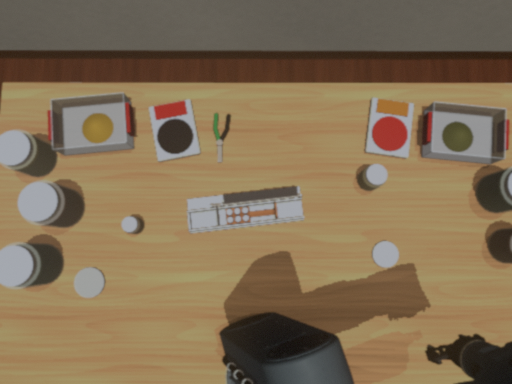

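The chute lies roughly along world +y (scene image about (235,175)–(335,260); top image about (187,190)–(303,230)), with the lever on the +x side and the jars, lid and pruners clear of it. I'll zoom in on both views next.

```bash
python3 - <<'E'
from h import *
a=np.load('pics/s0.npz');b=np.load('pics/t0.npz')
A=cv2.resize(a['image'][150:280,220:350],None,fx=4.5,fy=4.5,interpolation=3)
B=cv2.resize(b['image'][175:240,180:310],None,fx=6,fy=6,interpolation=3)
cv2.imwrite('pics/cA.png',A);cv2.imwrite('pics/cB.png',B)
for u,v in((188,230),(304,220),(187,200),(302,187)):print(px2w(b,u,v,z=.01),px2w(b,u,v)[2])
E
```

```text
[0.47249709 0.27495153 0.01      ] 0.0034691823557357893
[ 0.50616059 -0.11776522  0.01      ] 0.0034339349373671
[0.57458738 0.28062787 0.01      ] 0.007423130296362768
[ 0.61944838 -0.11246585  0.01      ] -0.0014756751718052463
```

View pics/cA.png

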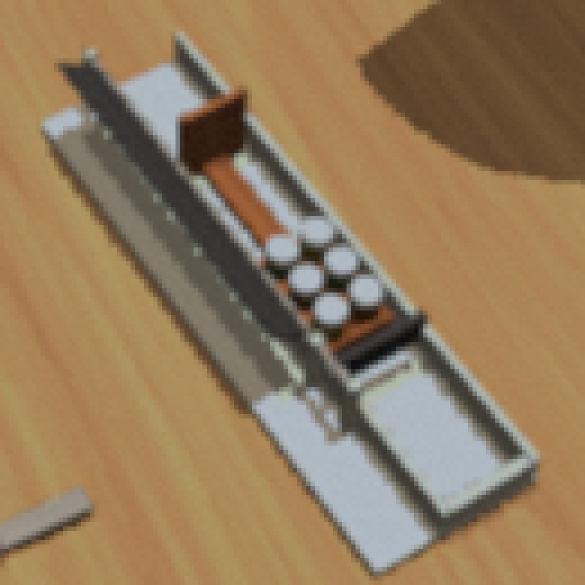

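View pics/cB.png

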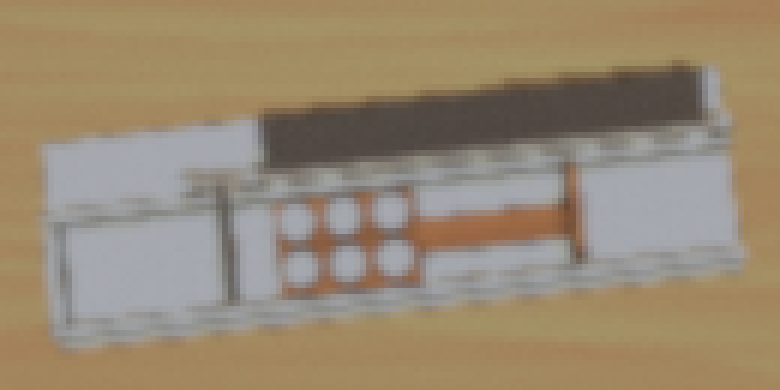

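The crops show the gate shut: the flap is at B (230,185–300), the end plate at B (575,165–262), and the lever's outer corners are at B (262,115) and (697,68). I'll fit the chute pose and rack position from both views together.

```bash
cat > fit.py <<'E'
from h import *
from scipy.optimize import least_squares
a=np.load('pics/s0.npz');b=np.load('pics/t0.npz')
a={k:a[k] for k in a};b={k:b[k] for k in b}
L=[(b,(-40,103,10),62,348),(b,(-40,-285,10),744,268),(b,(78,103,10),44,145),(b,(68.5,-25,77),262,115),(b,(68.5,-270,77),697,68),(b,(1,0,60),230,243),
(a,(78,103,8),375,571),(a,(-40,103,5),537,480),(a,(68.5,-270,77),60,65),(a,(78,-285,10),43,125),(a,(-25,0,60),425,315)]
P=[(b,(0,0,72),574,213),(a,(-25,0,72),245,92),(a,(25,0,72),180,115)]
def W(p,q):
    c,s=np.cos(p[2]),np.sin(p[2]);x,y,z=np.array(q)/1000
    return np.array([p[0]+c*x-s*y,p[1]+s*x+c*y,z])
def full(s,u,v): return (u/4.5+220-.4,v/4.5+150-.4) if s is a else (u/6+180-.4,v/6+175-.4)
def res(p):
    r=[np.subtract(w2px(s,W(p,q)),full(s,u,v)) for s,q,u,v in L]
    r+=[np.subtract(w2px(s,W(p,(q[0],p[3]*1000,q[2]))),full(s,u,v)) for s,q,u,v in P]
    return np.ravel(r)
if __name__=='__main__':
    r=least_squares(res,[.53,.17,.08,-.2],loss='soft_l1')
    p=r.x;print(p,np.degrees(p[2]));print(res(p).reshape(-1,2).round(1))
    np.save('p.npy',p)
    for q in((32,p[3]*1000-30,0),(32,-87,0)):print(W(p,q))
E
python3 fit.py
```

```text
[ 0.51450341  0.17118332  0.11198268 -0.19140043] 6.416134947949436
[[-0.3  0.1]
 [ 0.   0.6]
 [-0.4 -0.5]
 [-0.7  0.5]
 [ 1.2  0.1]
 [-0.5  1. ]
 [-0.1  0.9]
 [ 0.4 -0. ]
 [-0.6 -0.4]
 [-0.8 -1. ]
 [-0.3 -0.3]
 [ 0.3 -0.6]
 [ 0.2 -0.6]
 [-0.1  1.3]]
[ 0.5710442 -0.0452544  0.       ]
[0.55602512 0.08830421 0.        ]
```

>>> step_arm:
  plan:
    - {"x": 35, "y": 36, "yaw": 7, "claw": 50}
    - {"x": 70, "y": 71, "yaw": 14, "claw": 50}
    - {"x": 105, "y": 107, "yaw": 21, "claw": 50}
    - {"x": 140, "y": 143, "yaw": 28, "claw": 50}
    - {"x": 175, "y": 178, "yaw": 35, "claw": 50}
    - {"x": 210, "y": 214, "yaw": 42, "claw": 50}
    - {"x": 245, "y": 250, "yaw": 49, "claw": 50}
    - {"x": 280, "y": 285, "yaw": 56, "claw": 50}
    - {"x": 315, "y": 321, "yaw": 63, "claw": 50}
    - {"x": 350, "y": 357, "yaw": 70, "claw": 50}
    - {"x": 385, "y": 392, "yaw": 77, "claw": 50}
    - {"x": 421, "y": 428, "z": -40, "yaw": 79, "claw": 50}
    - {"x": 421, "y": 428, "z": -80, "yaw": 79, "claw": 50}
    - {"x": 421, "y": 428, "z": -80, "yaw": 79, "claw": 50}
    - {"x": 421, "y": 428, "z": -80, "yaw": 79, "claw": 50}

```text
$.plan[0]: bad value
```

```bash
python3 - <<'E'
from h import *
a=snap('scene','s1')
cv2.imwrite('pics/c1.png',cv2.resize(a['image'][110:270,200:360],None,fx=3.7,fy=3.7,interpolation=3))
st=sensors.read_state();print(st['time'],st['position'],st['ee_rot'][:,0],st['contact_force'],st['opening'])
E
```

```text
0.15 [ 0.15044848 -0.47655504  0.24193793] [ 3.01011093e-01 -9.53620228e-01 -8.84259502e-04] [ 0.24943575 -0.52280853 -0.15078717] 0.08531376725184299
```

View pics/c1.png

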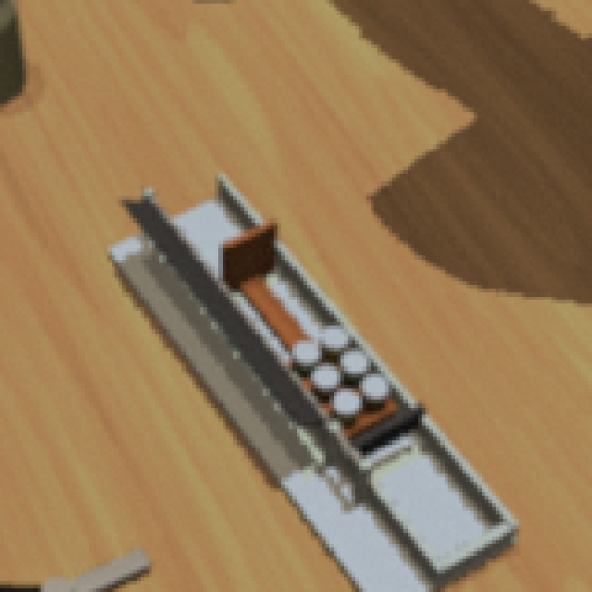

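The plan was refused because the first rows had no z, so the picture just shows the unchanged scene. I'll resend with every key.

>>> step_arm:
  plan:
    - {"x": 35, "y": 36, "z": 0, "yaw": 7, "claw": 50}
    - {"x": 70, "y": 71, "z": 0, "yaw": 14, "claw": 50}
    - {"x": 105, "y": 107, "z": 0, "yaw": 21, "claw": 50}
    - {"x": 140, "y": 143, "z": 0, "yaw": 28, "claw": 50}
    - {"x": 175, "y": 178, "z": 0, "yaw": 35, "claw": 50}
    - {"x": 210, "y": 214, "z": 0, "yaw": 42, "claw": 50}
    - {"x": 245, "y": 250, "z": 0, "yaw": 49, "claw": 50}
    - {"x": 280, "y": 285, "z": 0, "yaw": 56, "claw": 50}
    - {"x": 315, "y": 321, "z": 0, "yaw": 63, "claw": 50}
    - {"x": 350, "y": 357, "z": 0, "yaw": 70, "claw": 50}
    - {"x": 385, "y": 392, "z": 0, "yaw": 77, "claw": 50}
    - {"x": 421, "y": 428, "z": -40, "yaw": 79, "claw": 50}
    - {"x": 421, "y": 428, "z": -80, "yaw": 79, "claw": 50}
    - {"x": 421, "y": 428, "z": -80, "yaw": 79, "claw": 50}
    - {"x": 421, "y": 428, "z": -80, "yaw": 79, "claw": 50}

```text
time: 2.02
position: [0.5717, -0.049, 0.1636]
ee_rot: [[0.994, 0.113, 0.0], [0.113, -0.994, -0.0], [0.0, 0.0, -1.0]]
contact_force: [-0.2, 0.0, 0.3]
opening: 0.0499
```

```bash
python3 - <<'E'
from h import *
a=snap('scene','s2')
cv2.imwrite('pics/c2.png',cv2.resize(a['image'][110:270,200:360],None,fx=3.7,fy=3.7,interpolation=3))
st=sensors.read_state();print(st['time'],st['position'],st['ee_rot'],st['contact_force'],st['opening'])
E
```

```text
2.075 [ 0.57202952 -0.049164    0.16397242] [[ 9.93624285e-01  1.12732017e-01  1.50780796e-03]
 [ 1.12732644e-01 -9.93625300e-01 -3.37121105e-04]
 [ 1.46019180e-03  5.04950895e-04 -9.99998806e-01]] [ 0.42070875 -0.39204645  1.27694245] 0.0498847729964447
```

View pics/c2.png

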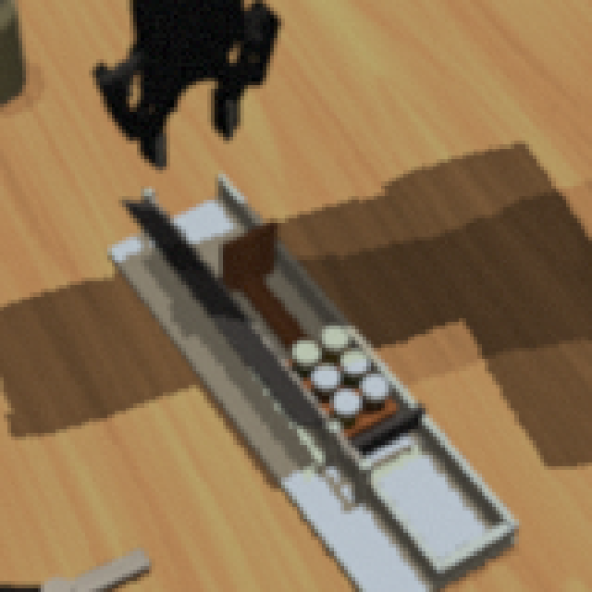

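The fingertips show at crop (158,163) on the lever side and (225,137) on the chute side. I'll compare those with the projected positions to find the tip height at this opening.

```bash
python3 - <<'E'
from h import *
s=np.load('pics/s2.npz')
T=np.array([.572,-.0491,.1637]);ax=np.array([.9937,.1125,0])
for h in(25,30,35):
  for dz in(-11,-5,0):
    print(h,dz,[tuple((np.subtract(w2px(s,T+k*ax*h/1000+[0,0,dz/1000]),(200,110))*3.7).round(0)) for k in(1,-1)])
for u,v in((158,158),(228,132)):
  print(px2w(s,u/3.7+200,v/3.7+110)-T)
E
```

```text
25 -11 [(np.float64(158.0), np.float64(162.0)), (np.float64(217.0), np.float64(136.0))]
25 -5 [(np.float64(158.0), np.float64(157.0)), (np.float64(217.0), np.float64(130.0))]
25 0 [(np.float64(158.0), np.float64(152.0)), (np.float64(217.0), np.float64(126.0))]
30 -11 [(np.float64(152.0), np.float64(165.0)), (np.float64(222.0), np.float64(134.0))]
30 -5 [(np.float64(152.0), np.float64(159.0)), (np.float64(222.0), np.float64(128.0))]
30 0 [(np.float64(151.0), np.float64(154.0)), (np.float64(222.0), np.float64(123.0))]
35 -11 [(np.float64(146.0), np.float64(168.0)), (np.float64(228.0), np.float64(131.0))]
35 -5 [(np.float64(146.0), np.float64(162.0)), (np.float64(228.0), np.float64(125.0))]
35 0 [(np.float64(145.0), np.float64(157.0)), (np.float64(228.0), np.float64(120.0))]
[0.02823276 0.01160376 0.00351759]
[-0.03102744  0.00363035 -0.0034238 ]
```

>>> step_arm:
  plan:
    - {"x": 0, "y": 0, "z": -25, "yaw": 0, "claw": 50}
    - {"x": 0, "y": 0, "z": -50, "yaw": 0, "claw": 50}
    - {"x": 0, "y": 0, "z": -65, "yaw": 0, "claw": 50}
    - {"x": 0, "y": 0, "z": -75, "yaw": 0, "claw": 50}
    - {"x": 0, "y": 0, "z": -82, "yaw": 0, "claw": 50}
    - {"x": 0, "y": 0, "z": -89, "yaw": 0, "claw": 50}
    - {"x": 0, "y": 0, "z": -95, "yaw": 0, "claw": 50}
    - {"x": 0, "y": 0, "z": -101, "yaw": 0, "claw": 50}
    - {"x": 0, "y": 0, "z": -107, "yaw": 0, "claw": 50}
    - {"x": 0, "y": 0, "z": -107, "yaw": 0, "claw": 50}
    - {"x": 0, "y": 0, "z": -107, "yaw": 0, "claw": 50}

```text
time: 3.45
position: [0.5721, -0.0491, 0.0571]
ee_rot: [[0.994, 0.113, 0.002], [0.113, -0.994, -0.0], [0.002, 0.0, -1.0]]
contact_force: [0.1, -0.3, 1.9]
opening: 0.0498
```

```bash
python3 - <<'E'
from h import *
from fit import W
a=snap('scene','s3')
cv2.imwrite('pics/c3.png',cv2.resize(a['image'][120:270,210:360],None,fx=4,fy=4,interpolation=3))
st=sensors.read_state();print(st['time'],st['position'],st['contact_force'],st['opening'])
p=np.load('p.npy')
# flap far-end position for gate angles: shut flap end (-25,60),( -25,32) about hinge (39,56)
for g in(.85,1.0,1.1,1.2,1.3):
  o=[]
  for x,z in((-25,60),(-25,32)):
    dx,dz=x-39,z-56;c,s=np.cos(g),np.sin(g)
    o.append((np.subtract(w2px(a,W(p,(39+c*dx+s*dz,0,56-s*dx+c*dz))),(210,120))*4).round(0))
  print(g,o)
E
```

```text
3.5 [ 0.57214116 -0.04913539  0.05717196] [ 0.6644908  -0.01073161  2.32019158] 0.049928794658395705
0.85 [array([392., 373.]), array([415., 375.])]
1.0 [array([382., 374.]), array([410., 372.])]
1.1 [array([375., 376.]), array([405., 370.])]
1.2 [array([368., 378.]), array([400., 369.])]
1.3 [array([360., 381.]), array([394., 369.])]
```

View pics/c3.png

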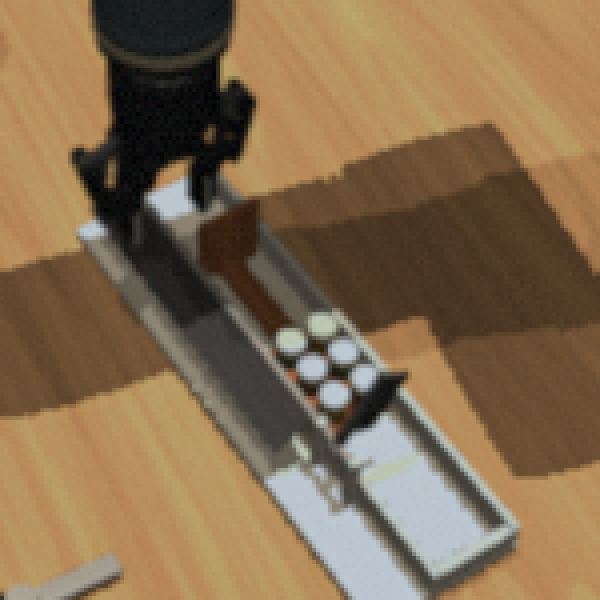

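The gate is at about 0.97 rad: the flap end is at crop (380–405, 375) and matches the model. I'll press 4.5 mm deeper for margin, then push along the chute's +y.

>>> step_arm:
  plan:
    - {"x": 0, "y": 0, "z": -2.5, "yaw": 0, "claw": 50}
    - {"x": 0, "y": 0, "z": -4.5, "yaw": 0, "claw": 50}
    - {"x": 0, "y": 0, "z": -4.5, "yaw": 0, "claw": 50}
    - {"x": -0.8, "y": 7, "z": -4.5, "yaw": 0, "claw": 50}
    - {"x": -1.6, "y": 14, "z": -4.5, "yaw": 0, "claw": 50}
    - {"x": -2.1, "y": 19, "z": -4.5, "yaw": 0, "claw": 50}
    - {"x": -2.6, "y": 23, "z": -4.5, "yaw": 0, "claw": 50}
    - {"x": -3.1, "y": 28, "z": -4.5, "yaw": 0, "claw": 50}
    - {"x": -3.7, "y": 33, "z": -4.5, "yaw": 0, "claw": 50}
    - {"x": -4.3, "y": 38, "z": -4.5, "yaw": 0, "claw": 50}
    - {"x": -4.8, "y": 43, "z": -4.5, "yaw": 0, "claw": 50}
    - {"x": -5.4, "y": 48, "z": -4.5, "yaw": 0, "claw": 50}
    - {"x": -5.4, "y": 48, "z": -4.5, "yaw": 0, "claw": 50}

```text
time: 5.12
position: [0.5666, -0.0005, 0.0526]
ee_rot: [[0.994, 0.113, 0.002], [0.113, -0.994, 0.0], [0.002, -0.0, -1.0]]
contact_force: [2.1, 0.1, 1.5]
opening: 0.0501
```

```bash
python3 - <<'E'
from h import *
a=snap('scene','s4')
cv2.imwrite('pics/c4.png',cv2.resize(a['image'][120:270,210:360],None,fx=4,fy=4,interpolation=3))
st=sensors.read_state();print(st['time'],st['position'],st['contact_force'],st['opening'])
E
```

```text
5.175 [ 0.56656738 -0.00057356  0.05256758] [1.07073381 1.01732953 1.30591069] 0.05007220919929368
```

View pics/c4.png

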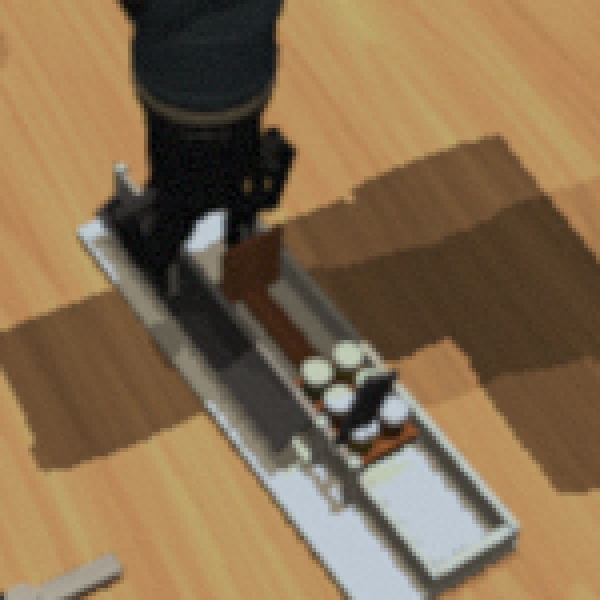

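The flap is at about 1.15 rad, at crop (370–395, 375), well above the vials, and the rack nose is passing under it. I'll carry on.

>>> step_arm:
  plan:
    - {"x": -0.5, "y": 4, "z": 0, "yaw": 0, "claw": 50}
    - {"x": -1, "y": 9, "z": 0, "yaw": 0, "claw": 50}
    - {"x": -1.6, "y": 14, "z": 0, "yaw": 0, "claw": 50}
    - {"x": -2.1, "y": 19, "z": 0, "yaw": 0, "claw": 50}
    - {"x": -2.7, "y": 24, "z": 0, "yaw": 0, "claw": 50}
    - {"x": -3.3, "y": 29, "z": 0, "yaw": 0, "claw": 50}
    - {"x": -3.8, "y": 34, "z": 0, "yaw": 0, "claw": 50}
    - {"x": -4.4, "y": 39, "z": 0, "yaw": 0, "claw": 50}
    - {"x": -5, "y": 44, "z": 0, "yaw": 0, "claw": 50}
    - {"x": -5.5, "y": 49, "z": 0, "yaw": 0, "claw": 50}
    - {"x": -6.1, "y": 54, "z": 0, "yaw": 0, "claw": 50}
    - {"x": -6.7, "y": 59, "z": 0, "yaw": 0, "claw": 50}
    - {"x": -7.2, "y": 64, "z": 0, "yaw": 0, "claw": 50}
    - {"x": -7.8, "y": 69, "z": 0, "yaw": 0, "claw": 50}
    - {"x": -8.4, "y": 74, "z": 0, "yaw": 0, "claw": 50}
    - {"x": -8.8, "y": 78, "z": 0, "yaw": 0, "claw": 50}
    - {"x": -8.8, "y": 78, "z": 0, "yaw": 0, "claw": 50}

```text
time: 7.3
position: [0.5577, 0.078, 0.0526]
ee_rot: [[0.994, 0.114, 0.001], [0.114, -0.994, 0.001], [0.001, -0.001, -1.0]]
contact_force: [2.0, 1.0, 2.1]
opening: 0.0498
```

```bash
python3 - <<'E'
from h import *
a=snap('scene','s5');b=snap('top','t5')
A=cv2.resize(a['image'][120:270,210:360],None,fx=4,fy=4,interpolation=3)
cv2.imwrite('pics/c5.png',A)
st=sensors.read_state();print(st['time'],st['position'],st['contact_force'],st['opening'])
E
```

```text
7.4 [0.55774209 0.07782932 0.05260194] [1.01812715 1.58440093 2.02746932] 0.04985688886348865
```

View pics/c5.png

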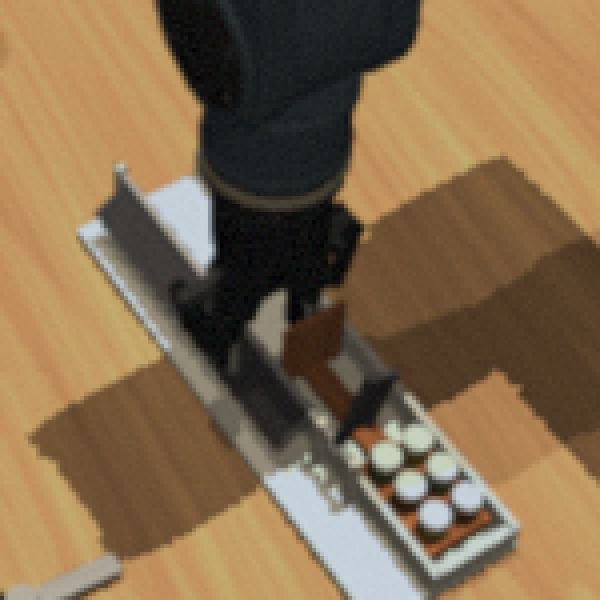

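The rack's front is at crop (430–490, 515–560), roughly 10 mm short of the stop. I'll creep forward while watching the force.

>>> step_arm:
  plan:
    - {"x": -0.2, "y": 2, "z": 0, "yaw": 0, "claw": 50}
    - {"x": -0.4, "y": 4, "z": 0, "yaw": 0, "claw": 50}
    - {"x": -0.7, "y": 6, "z": 0, "yaw": 0, "claw": 50}
    - {"x": -0.8, "y": 7, "z": 0, "yaw": 0, "claw": 50}
    - {"x": -0.9, "y": 8, "z": 0, "yaw": 0, "claw": 50}
    - {"x": -0.9, "y": 8, "z": 0, "yaw": 0, "claw": 50}

```text
time: 8.15
position: [0.5568, 0.086, 0.0526]
ee_rot: [[0.994, 0.114, 0.001], [0.114, -0.994, 0.002], [0.002, -0.001, -1.0]]
contact_force: [1.1, -1.6, 2.4]
opening: 0.05
```

>>> step_arm:
  plan:
    - {"x": -0.1, "y": 1, "z": 0, "yaw": 0, "claw": 50}
    - {"x": -0.2, "y": 2, "z": 0, "yaw": 0, "claw": 50}
    - {"x": -0.2, "y": 2, "z": 0, "yaw": 0, "claw": 50}

```text
time: 8.52
position: [0.5566, 0.0881, 0.0526]
ee_rot: [[0.993, 0.114, 0.001], [0.114, -0.993, 0.002], [0.001, -0.002, -1.0]]
contact_force: [2.6, -2.1, 1.6]
opening: 0.05
```

>>> step_arm:
  plan:
    - {"x": -0.1, "y": 1, "z": 0, "yaw": 0, "claw": 50}
    - {"x": -0.1, "y": 1, "z": 0, "yaw": 0, "claw": 50}

```text
time: 8.78
position: [0.5565, 0.0884, 0.0526]
ee_rot: [[0.994, 0.114, 0.001], [0.114, -0.994, 0.0], [0.001, -0.0, -1.0]]
contact_force: [2.4, -9.3, 2.5]
opening: 0.0499
```

>>> step_arm:
  plan:
    - {"x": -0.1, "y": 1, "z": 0, "yaw": 0, "claw": 50}
    - {"x": -0.1, "y": 1, "z": 0, "yaw": 0, "claw": 50}

```text
time: 9.02
position: [0.5565, 0.0885, 0.0527]
ee_rot: [[0.994, 0.113, 0.002], [0.113, -0.994, -0.002], [0.001, 0.002, -1.0]]
contact_force: [2.7, -11.8, 2.9]
opening: 0.0499
```

>>> step_arm:
  plan:
    - {"x": -0.1, "y": 1, "z": 0, "yaw": 0, "claw": 50}
    - {"x": -0.1, "y": 1, "z": 0, "yaw": 0, "claw": 50}

```text
time: 9.28
position: [0.5565, 0.0885, 0.0527]
ee_rot: [[0.994, 0.113, 0.002], [0.113, -0.994, -0.004], [0.001, 0.004, -1.0]]
contact_force: [2.4, -12.1, 3.8]
opening: 0.0497
```

The arm stopped at y = 0.0885 m with 12 N, which matches the predicted home position of 0.0883 m. I'll back off the plate before lifting so it isn't dragged up, then take a look.

>>> step_arm:
  plan:
    - {"x": 0.2, "y": -2, "z": 0, "yaw": 0, "claw": 50}
    - {"x": 0.5, "y": -5, "z": 0, "yaw": 0, "claw": 50}
    - {"x": 0.5, "y": -5, "z": 0, "yaw": 0, "claw": 50}

```text
time: 9.65
position: [0.557, 0.0835, 0.0528]
ee_rot: [[0.994, 0.113, 0.002], [0.113, -0.994, -0.003], [0.002, 0.004, -1.0]]
contact_force: [1.4, 0.8, 2.0]
opening: 0.05
```

```bash
python3 - <<'E'
from h import *
a=snap('scene','s6')
A=cv2.resize(a['image'][180:270,260:350],None,fx=6,fy=6,interpolation=3)
cv2.imwrite('pics/c6.png',A)
st=sensors.read_state();print(st['time'],st['position'],st['contact_force'])
E
```

```text
9.7 [0.55705783 0.08352208 0.05276727] [1.17659356 0.8388622  2.29146138]
```

View pics/c6.png

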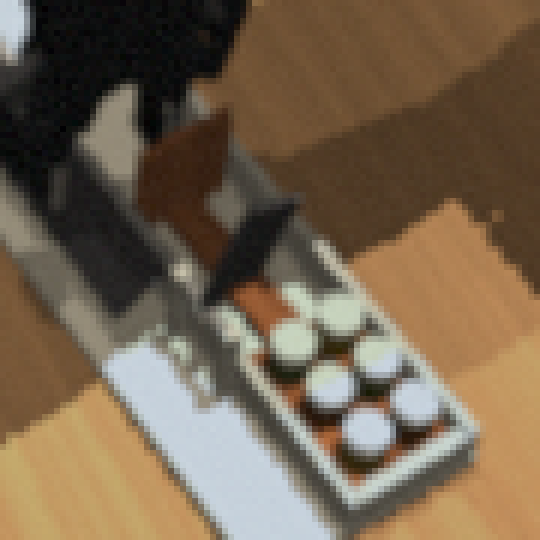

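The rack front is at the stop, crop (350–470, 430–490), with no gap visible. The flap is still raised, with the vials past it. I'll lift straight up so the gate closes.

>>> step_arm:
  plan:
    - {"x": 0, "y": 0, "z": 4, "yaw": 0, "claw": 50}
    - {"x": 0, "y": 0, "z": 9, "yaw": 0, "claw": 50}
    - {"x": 0, "y": 0, "z": 14, "yaw": 0, "claw": 50}
    - {"x": 0, "y": 0, "z": 20, "yaw": 0, "claw": 50}
    - {"x": 0, "y": 0, "z": 26, "yaw": 0, "claw": 50}
    - {"x": 0, "y": 0, "z": 33, "yaw": 0, "claw": 50}
    - {"x": 0, "y": 0, "z": 50, "yaw": 0, "claw": 50}
    - {"x": 0, "y": 0, "z": 80, "yaw": 0, "claw": 50}
    - {"x": 0, "y": 0, "z": 120, "yaw": 0, "claw": 50}
    - {"x": 0, "y": -50, "z": 150, "yaw": 0, "claw": 50}
    - {"x": 0, "y": -100, "z": 150, "yaw": 0, "claw": 50}
    - {"x": 0, "y": -150, "z": 150, "yaw": 0, "claw": 50}
    - {"x": 0, "y": -200, "z": 150, "yaw": 0, "claw": 50}
    - {"x": 0, "y": -200, "z": 150, "yaw": 0, "claw": 50}
    - {"x": 0, "y": -200, "z": 150, "yaw": 0, "claw": 50}

```text
time: 11.58
position: [0.557, -0.1163, 0.2029]
ee_rot: [[0.994, 0.112, 0.002], [0.112, -0.994, -0.003], [0.002, 0.004, -1.0]]
contact_force: [-0.1, 0.3, -0.7]
opening: 0.0498
```

```bash
python3 - <<'E'
from h import *
a=snap('scene','s7')
A=cv2.resize(a['image'][150:280,220:350],None,fx=4.5,fy=4.5,interpolation=3)
cv2.imwrite('pics/c7.png',A)
from fit import W; p=np.load('p.npy')
for q in((25,-79,72),(-25,-79,72),(-25,0,60)):print(q,((np.array(w2px(a,W(p,q)))-[220,150])*4.5).round(0))
st=sensors.read_state();print(st['time'],st['position'],st['contact_force'])
E
```

```text
(25, -79, 72) [277. 243.]
(-25, -79, 72) [346. 208.]
(-25, 0, 60) [422. 312.]
11.625 [ 0.55705414 -0.11571149  0.20287043] [ 0.15810949  0.18614507 -0.74078811]
```

View pics/c7.png

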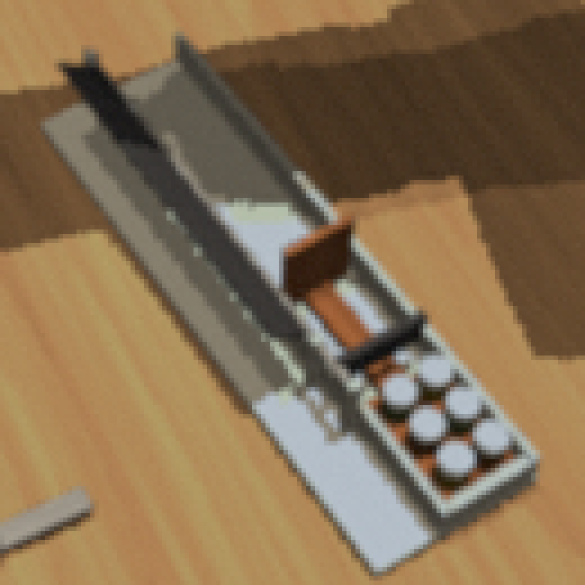

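The gate is shut: the flap is at crop (345–425, 315–365), exactly its starting place, behind the vials and over the tail. The rack is against the stop, the end plate is still before the gate, and the robot is clear. Handing in.

```bash
python3 -c "
from plant import env
print(env.sign_off())"
```

```text
the job is handed in; nothing more can be done
None
```

The job is done and handed in at about 11.6 s of the 48 s allowed. With the jaws 50 mm apart, one fingertip held the lever down while the other pushed the end plate along the chute until the rack met the end stop. I then backed off 5 mm and lifted straight up, and the gate fell shut.

**Last checks:**
- **Rack home:** the push stopped at y = 0.0885 m with 12 N, against a predicted 0.0883 m. The final picture shows no gap at the stop.
- **Gate open during the push:** I judged the gate at about 1.15 rad from the images, above the 0.85 the rack needs. I saw no contact between the flap and the rack.
- **Gate shut at the end:** the flap is back at its starting place behind the vials, over the tail, with the end plate still before the gate.
- **Bystanders:** the arm stayed well away from the jars, lid and pruners. I didn't take a final picture of the whole table to confirm them.

**Disagreements and errors:**
- In the last picture the end plate's top corners sat about 1.5–3 image pixels (roughly 4 mm) past the fitted prediction. Part of that is fit error, and the stop contact is the firmer evidence.
- My first move call was refused because some rows had no z value. Nothing moved, and I resent it.

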